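# Nest three jar sizes for labelling and close the open ones

## Task

Get one jar of each size ready for hand labelling: stand the large open jar, the medium open jar and the small closed jar upright in the labelling nests whose pockets match their diameters, each fully down on the pocket's floor. Once an open jar stands in its nest, never before, close it with the lid of its own size, pushed straight down as far as it goes. Do not tip the open jars, or balm will be lost; let go of everything at the end.

Things in the scene. Friction and masses are not known exactly. Their poses are not given: they have to be found in the camera images.
- jar_large: Open lilac jar with amber balm in its mouth, standing on the table. Body 62 mm in diameter, 30 mm high, foot chamfered 3 mm; above it a screw neck 51 mm in diameter, 14 mm high, chamfered at the rim; 90 g. Origin: centre of its underside, z up. Grip the body with the fingertips 16 to 20 mm above the underside, so that they stay above the nest's collar.
- jar_medium: Open lilac jar with amber balm in its mouth, standing on the table. Body 48 mm in diameter, 30 mm high, foot chamfered 3 mm; above it a screw neck 37 mm in diameter, 14 mm high, chamfered at the rim; 55 g. Origin: centre of its underside, z up. Grip the body with the fingertips 16 to 20 mm above the underside, so that they stay above the nest's collar.
- jar_small: Small closed lilac jar, lid already on, one piece: 38 mm in diameter, 49 mm high, fine seam 30 mm up, foot chamfered 3 mm, 40 g. Narrower than the 58 mm jars that crowd the back of the table. Origin: centre of its underside, z up. Stands upright on the table. Grip it with the fingertips at least 16 mm above its underside.
- lid_large: Lilac lid of the large jar: round cap, 62 mm in diameter, 18 mm high, mouth down on the table, 22 g. Bore 56 mm, 13 mm deep: it slips over the 51 mm neck 2.5 mm loose all round and needs no turning. When home its top wall rests on the neck's rim, its lower edge 31 mm above the jar's underside. Origin: centre of its lower edge, z up.
- lid_medium: Lilac lid of the medium jar: round cap, 48 mm in diameter, 18 mm high, mouth down on the table, 15 g. Bore 42 mm, 13 mm deep: it slips over the 37 mm neck 2.5 mm loose all round and needs no turning. When home its top wall rests on the neck's rim, its lower edge 31 mm above the jar's underside. Origin: centre of its lower edge, z up.
- nest_large: Nest for the large jar, fixed: aluminium plate 80 x 100 x 8 mm (x, y, z) with a round cream collar in the middle, 77 mm outside, pocket 65 mm wide. Pocket floor (dark pad) 8 mm, collar rim 20 mm above the table; the jar is 1.5 mm loose all round. Two 6 mm dowels at (32, 42) and (-32, -42) mm reach 21 mm. Origin: middle of the plate's underside, on the pocket's axis, z up.
- nest_medium: Nest for the medium jar, fixed: aluminium plate 80 x 100 x 8 mm (x, y, z) with a round cream collar in the middle, 63 mm outside, pocket 51 mm wide. Pocket floor (dark pad) 8 mm, collar rim 20 mm above the table; the jar is 1.5 mm loose all round. Two 6 mm dowels at (32, 42) and (-32, -42) mm reach 21 mm. Origin: middle of the plate's underside, on the pocket's axis, z up.
- nest_small: Nest for the small jar, fixed: aluminium plate 80 x 100 x 8 mm (x, y, z) with a round cream collar in the middle, 53 mm outside, pocket 41 mm wide. Pocket floor (dark pad) 8 mm, collar rim 20 mm above the table; the jar is 1.5 mm loose all round. Two 6 mm dowels at (32, 42) and (-32, -42) mm reach 21 mm. Origin: middle of the plate's underside, on the pocket's axis, z up.
Things that resemble listed ones, but are neither listed nor needed, are in the scene too. What is shaped like the lid_large but red is not meant.

How it is judged (in metres and radians):
At the end, for the whole second after the job is handed in: Each jar upright (5 degrees) in its own nest, within 6 mm of its axis and 4 mm of the pocket floor; each lid level (5 degrees) on the jar of its size, within 6 mm of its axis, lower edge 27 to 35 mm above the jar's underside; all released, at rest (horizontal distance between jar_large and nest_large below 0.006 m and z of jar_large in the frame of nest_large below 0.012 m and horizontal distance between jar_medium and nest_medium below 0.006 m and z of jar_medium in the frame of nest_medium below 0.012 m and horizontal distance between jar_small and nest_small below 0.006 m and z of jar_small in the frame of nest_small below 0.012 m and horizontal distance between lid_large and jar_large below 0.006 m and z of lid_large in the frame of jar_large between 0.027 and 0.035 m and horizontal distance between lid_medium and jar_medium below 0.006 m and z of lid_medium in the frame of jar_medium between 0.027 and 0.035 m and angle between each of jar_large, jar_medium, jar_small, lid_large, lid_medium's own z axis and vertical below 0.09 rad and linear speed of each of jar_large, jar_medium, jar_small, lid_large, lid_medium below 0.02 m/s); the robot touches nothing.
It fails at once if the open large jar is tipped by more than 35 degrees, so that balm is lost (angle between jar_large's own z axis and vertical above 0.61 rad).
It fails at once if the large jar is closed while it does not stand in its nest (horizontal distance between lid_large and jar_large below 0.006 m and z of lid_large in the frame of jar_large between 0.027 and 0.035 m and not (horizontal distance between jar_large and nest_large below 0.006 m and z of jar_large in the frame of nest_large below 0.012 m)).
It fails at once if the open medium jar is tipped by more than 35 degrees, so that balm is lost (angle between jar_medium's own z axis and vertical above 0.61 rad).
It fails at once if the medium jar is closed while it does not stand in its nest (horizontal distance between lid_medium and jar_medium below 0.006 m and z of lid_medium in the frame of jar_medium between 0.027 and 0.035 m and not (horizontal distance between jar_medium and nest_medium below 0.006 m and z of jar_medium in the frame of nest_medium below 0.012 m)).
It also fails if it takes over 122 s, if anything falls off the work surface, if the arm or the gripper's body presses on something with over 40 N, if the wrist force passes 120 N, or if a joint passes its speed limit or range.

## Robot

A 6-joint arm with a two-finger parallel gripper is mounted at the origin on a cart in front of the work surface, level with it; the furniture and walls round the work are solid. World frame = base frame: x ahead of the robot, y to its left, z up, the work surface at z = 0. Lengths are in mm, angles in rad, forces in N, time in s.
With the tool pointing down it reaches from about 375 to 975 mm from the base axis. Payload 3.8 kg.
Tool frame: the origin (TCP) lies midway between the tips of the shut fingers; the grasp point (between the pads) lies 19 mm behind it; z points along the fingers, y is the line along which they close (so a half turn about z gives the same grasp; the last joint's range is limited). The gripper opens to 88 mm and grips with 3 to 60 N. Pads are 18 mm wide; open, the fingers measure 123 mm over their backs; the gripper's body (75 mm by 187 mm) begins 45 mm behind the grasp point.
Start: joints at [1.242, 0.264, 1.604, -0, 1.274, -0.037], TCP at [194.179, 646.461, 238.706] pointing down, gripper open.
Joint ranges: [-2.63, 2.63], [-0.94, 2.18], [0.31, 2.57], [-1.31, 4.45], [0, 2.66], [-2.55, 2.55]. Speed limits (rad/s): [2.57, 2.57, 3.14, 3.14, 3.14, 3.14].

## Interface

Orientations are given as a unit quaternion [w, x, y, z].
In Python, from workcell import r gives the robot as it stands.
- The arm moves only by the tool move_arm, never from a script. Its argument "deltas" is text: rows parted by semicolons, each of 5 numbers parted by spaces: the shift along the world's x, y, z normalised to -1 to 1, where 1 is 0.3 m, then the turn about the world's z normalised to -1 to 1, where 1 is 2 pi rad, then the finger opening in mm, from 0 to 88.1. A call has 1 to 12 rows; each row is the pose to reach, as a shift and turn from the pose commanded when the call began, turning the shorter way round; what a row does not reach only later rows make up. A row lasts 1/8 s, in which the tool goes at most 62.5 mm and 10.7 degrees, less where a joint would pass 70% of its speed; a pose out of reach is approached as far as the arm can. A call with a number of a shift or a turn outside -1 to 1 is refused whole. A call with a gripper value outside its range is refused whole. The fingers move at their own pace and stop on an object; "force" is the grip in N (left out, the last holds). Time passes only in rows, so rows that repeat a pose let the fingers close. It gives the time, the measured TCP pose, the force, the opening and the grip force at its end, in the units of the state.
- r.state(): the state, without advancing time (a new reading comes with each control period).
- r.get_image(name): name is "side" or "top"; returns the picture (420x560x3 uint8, blue, green, red); there is no depth.
- r.calibration(name): a dict with "intrinsics" (3x3 intrinsics, pixels), "R" (3x3) and "t" (3): a world point X has camera coordinates R X + t. Camera axes: x right, y down, z forward; pixel columns grow to the right and rows downward; lengths in mm; the calibration is good to about 2 mm. A picture is of the moment at which its call begins. calibration takes no time and is no camera call.
- r.close_job(): hands the job in; it is judged then, once.
The state is a dict: "time_s": time; "joint_positions": joint angles; "joint_vel": joint speeds; "effort": joint torques, N m; "tcp_pos": TCP position; "eef_rot": TCP orientation; "wrist_force": force on the tool from outside, world axes, zero at the start; "moment": the same for the moment, N m; "opening": finger opening in mm; "finger_force": force on a finger pad.
Only numpy, scipy, OpenCV 4.12 (cv2) and the standard library are available. Lean on these libraries where they do the work, as an engineer would, in place of code of your own. Each camera call takes 0.05 s, during which the arm holds its last target. There are 200 camera calls.

## Working session

There is one attempt and no reset: what is moved stays moved. The work goes in short steps, Python scripts to look and compute and a tool call to move; the robot and the scene stay as the last step left them, time stands still between calls to the robot, and variables do not carry over. Pictures are saved under pics/ and viewed, at most 14 in all, crops included, and the job is handed in when it is done.

Besides the shell and the picture viewer there is one more tool, called after "Call:" by a JSON object that holds its "api" and its "payload". move_arm: Moves the arm, as the interface text tells. Scaled input: -1 to 1 covers 0.3 m each way for a shift and 2 pi rad each way for a turn. Its arguments: {"type":"object","properties":{"deltas":{"type":"string"},"force":{"type":"number"}},"required":["deltas"]}

```bash
mkdir -p pics
python3 - <<'E'
from workcell import r
import cv2
for n in("top","side"):
    im=r.get_image(n); cv2.imwrite(f"pics/{n}0.png",im)
    c=r.calibration(n); print(n,c)
s=r.state();print(s)
E
```

```text
top {'intrinsics': array([[467.08255801,   0.        , 274.75127751],
       [  0.        , 467.08255801, 215.21582225],
       [  0.        ,   0.        ,   1.        ]]), 'R': array([[ 0.01792206, -0.99972207, -0.01531639],
       [-0.98508937, -0.01503401, -0.17138529],
       [ 0.17110739,  0.01815959, -0.98508502]]), 't': array([ 13.51786262, 493.22420502, 948.72473329])}
side {'intrinsics': array([[442.58332163,   0.        , 283.71432102],
       [  0.        , 442.58332163, 211.10567571],
       [  0.        ,   0.        ,   1.        ]]), 'R': array([[ 0.97561055, -0.21867415,  0.0191227 ],
       [-0.0801983 , -0.43618125, -0.89627794],
       [ 0.20433378,  0.87288461, -0.44308032]]), 't': array([-501.79356354,   68.03908478, 1048.80572683])}
{'time_s': 0.1, 'joint_positions': array([ 1.24209565e+00,  2.64680399e-01,  1.60520805e+00, -3.73229660e-05,
        1.27367194e+00, -3.68972028e-02]), 'joint_vel': array([-0.00068368,  0.00015776, -0.00144847,  0.00052912, -0.00140925,
       -0.00047433]), 'effort': array([ 8.91997006e-04, -5.03612709e+01, -3.58071542e+01,  7.29311630e-02,
        2.33806291e-02, -9.52257869e-05]), 'tcp_pos': array([193.99531715, 645.87489954, 237.52661689]), 'eef_rot': array([-1.61308652e-04,  1.45379153e-01,  9.89375527e-01, -9.70716970e-04]), 'wrist_force': array([ 0.17409399, -0.35555644,  0.25019214]), 'moment': array([-0.04295584, -0.03467042, -0.00842098]), 'finger_force': 0.0, 'opening': 88.03929426435826}
```

View pics/top0.png

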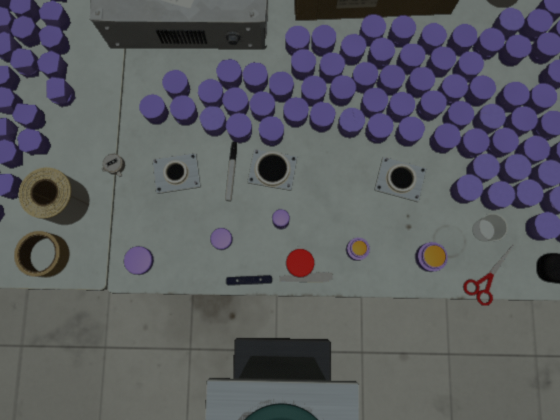

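View pics/side0.png

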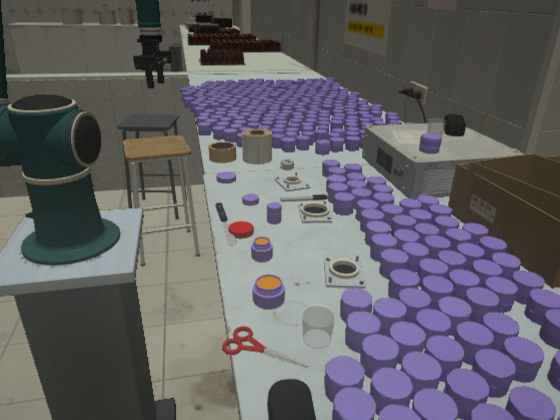

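The top picture shows these candidates, with positions in pixels:
- **Open jars:** large at (433,257), medium at (358,249).
- **Small jar:** (281,218), tall in the side view at (274,212).
- **Lids:** large at (138,260), medium at (221,238). The red one at (300,263) is not meant.
- **Nests:** (175,172), (272,168) and (401,178). Which is which still has to be measured.

Next I'll measure these and enlarge the area.

```bash
cat > h.py <<'E'
import numpy as np, cv2
from workcell import r
def ray(n,px,z):
    c=r.calibration(n);K,R,t=c["intrinsics"],c["R"],c["t"]
    d=R.T@np.linalg.solve(K,np.array([px[0],px[1],1.]));C=-R.T@t
    return C+d*(z-C[2])/d[2]
def proj(n,X):
    c=r.calibration(n);p=c["intrinsics"]@(c["R"]@np.array(X,float)+c["t"]);return p[:2]/p[2]
E
python3 - <<'E'
from h import *
im=cv2.imread("pics/top0.png");hsv=cv2.cvtColor(im,cv2.COLOR_BGR2HSV)
def blob(mask,px,z,name,n="top"):
    k,l,s,c=cv2.connectedComponentsWithStats(mask.astype(np.uint8))
    i=l[px[1],px[0]]
    if i==0:print(name,"none",hsv[px[1],px[0]]);return
    cs,_=cv2.findContours((l==i).astype(np.uint8),cv2.RETR_EXTERNAL,cv2.CHAIN_APPROX_NONE)
    P=np.array([ray(n,p,z)[:2] for p in cs[0][:,0]],np.float32)
    e=cv2.fitEllipse(P);print(name,np.round(e[0],1),"d",np.round(e[1],1),"area-d",round(2*np.sqrt(cv2.contourArea(P)/np.pi),1),"px",np.round(c[i],1))
pur=(hsv[...,0]>115)&(hsv[...,0]<145)&(hsv[...,1]>70)
dark=hsv[...,2]<60
org=(hsv[...,0]<25)&(hsv[...,1]>120)&(hsv[...,2]>100)
blob(pur,(138,260),18,"lidL");blob(pur,(221,238),18,"lidM");blob(pur,(281,218),49,"jarS")
blob(pur,(433,271),30,"jarL");blob(pur,(358,260),30,"jarM")
blob(org,(433,257),42,"balmL");blob(org,(358,249),42,"balmM")
for p in((175,172),(272,168),(401,178)):blob(dark,p,8,"nest")
cv2.imwrite("pics/crop1.png",cv2.resize(im[130:300,100:480],None,fx=2.1,fy=2.1,interpolation=cv2.INTER_CUBIC))
E
```

```text
lidL [395.3 314.2] d [56.8 60.1] area-d 58.4 px [138.  259.9]
lidM none [133  69 130]
jarS none [133  67 130]
jarL none [124  36 106]
jarM none [114  16  79]
balmL [ 412.9 -312.4] d [41.  41.8] area-d 41.3 px [434.5 255.6]
balmM [ 427.2 -156.4] d [27.2 28.1] area-d 27.5 px [359.3 247.5]
nest [595.7 248.1] d [36.5 36.8] area-d 36.5 px [174.8 171.2]
nest [607.   30.4] d [60.7 61.8] area-d 61.2 px [272.  167.7]
nest [ 588.9 -257.5] d [46.7 47.6] area-d 47.0 px [401.5 177.2]
```

View pics/crop1.png

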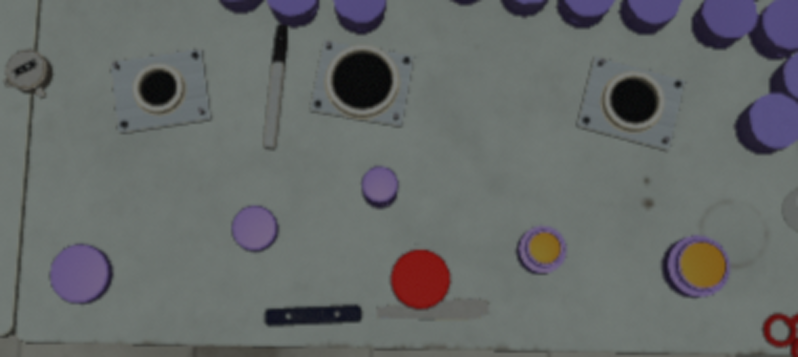

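```bash
cat > fit.py <<'E'
from h import *
TH=np.linspace(0,2*np.pi,90)
def model(n,x,y,cyls,U=8):
    """cyls: (diameter,z0,z1); centroid and area of the union silhouette, pixels"""
    H=[]
    for d,z0,z1 in cyls:
        P=[proj(n,(x+d/2*np.cos(a),y+d/2*np.sin(a),z)) for a in TH for z in(z0,z1)]
        H.append(cv2.convexHull(np.float32(P)))
    o=np.min([h.min(axis=(0,1)) for h in H],0)-2
    w=(np.max([h.max(axis=(0,1)) for h in H],0)-o+4)*U
    m=np.zeros((int(w[1]),int(w[0])),np.uint8)
    for h in H: cv2.fillPoly(m,[np.int32((h-o)*U)],1)
    M=cv2.moments(m,True);return np.array([M['m10'],M['m01']])/M['m00']/U+o, M['m00']/U/U
def fit(n,mask,x,y,cyls,rad=None):
    """solve x,y so that the model centroid meets the blob's"""
    c,A=model(n,x,y,cyls)
    k,l,s,cc=cv2.connectedComponentsWithStats(mask.astype(np.uint8))
    win=np.zeros(mask.shape,bool);b=int(4+np.sqrt(A));u,v=np.int32(c);win[max(v-b//2-3,0):v+b//2+3,max(0,u-b//2-3):u+b//2+3]=1
    i=np.argmax(np.bincount(l[win&(l>0)],minlength=k)) if (win&(l>0)).any() else 0
    if i==0: return None
    cs,_=cv2.findContours((l==i).astype(np.uint8),cv2.RETR_EXTERNAL,cv2.CHAIN_APPROX_NONE)
    m=np.zeros(mask.shape,np.uint8);cv2.drawContours(m,cs,-1,1,-1)
    M=cv2.moments(m,True);t=np.array([M['m10'],M['m01']])/M['m00']
    for _ in range(5):
        c,A=model(n,x,y,cyls);z=np.mean([q for k in cyls for q in k[1:]])
        d=ray(n,t,z)-ray(n,c,z);x+=d[0];y+=d[1]
    return np.round([x,y],1),round(M['m00']/A,2)
def masks(im):
    L=cv2.cvtColor(cv2.GaussianBlur(im,(3,3),0),cv2.COLOR_BGR2LAB).astype(int);a,b=L[...,1],L[...,2]
    g=cv2.cvtColor(im,cv2.COLOR_BGR2GRAY).astype(int)
    return a,b,g
CY=dict(lidL=[(62,0,18)],lidM=[(48,0,18)],jarS=[(38,0,49)],jarL=[(62,0,30),(51,30,44)],jarM=[(48,0,30),(37,30,44)])
for k,d in dict(nL=77,nM=63,nS=53).items(): CY[k]=[(d,8,20)]
E
python3 - <<'E'
from fit import *
G=dict(lidL=(395,314),lidM=(440,136),jarS=(470,10),jarL=(411,-312),jarM=(425,-156),nL=(605,30),nM=(587,-257),nS=(593,248))
for n in("top","side"):
    im=cv2.imread(f"pics/{n}0.png");a,b,g=masks(im)
    for k in("lidL","jarL","nL"):
        u,v=np.int32(proj(n,(*G[k],20)));print(n,k,(u,v),a[v,u],b[v,u],"table",a[v-28,u],b[v-28,u])
    for k,(x,y) in G.items():
        m=((a>132)|(b>140)) if k[0]!='n' else ((b>130)&(a<136))|(g<45)
        print(n,k,fit(n,m,x,y,CY[k]))
E
```

```text
top lidL (np.int32(137), np.int32(259)) 143 107 table 125 129
top jarL (np.int32(431), np.int32(257)) 132 168 table 125 129
top nL (np.int32(272), np.int32(167)) 128 127 table 142 104
top lidL (array([395.8, 317.1]), 0.9)
top lidM (array([445.8, 138.7]), 0.89)Traceback (most recent call last):
  File "<stdin>", line 9, in <module>
  File "fit.py", line 25, in fit
    c,A=model(n,x,y,cyls);z=np.mean([q for k in cyls for q in k[1:]])
        ~~~~~^^^^^^^^^^^^
  File "fit.py", line 7, in model
    P=[proj(n,(x+d/2*np.cos(a),y+d/2*np.sin(a),z)) for a in TH for z in(z0,z1)]
       ~~~~^^^^^^^^^^^^^^^^^^^^^^^^^^^^^^^^^^^^^^^
  File "h.py", line 8, in proj
    c=r.calibration(n);p=c["intrinsics"]@(c["R"]@np.array(X,float)+c["t"]);return p[:2]/p[2]
ValueError: time passes only in moves, steps and waits
```

```bash
sed -i 's/^from workcell import r/from workcell import r\nCAL={n:r.calibration(n) for n in("top","side")}/; s/r.calibration(n);/CAL[n];/' h.py
cat > meas.py <<'E'
from fit import *
G=dict(lidL=(395,314),lidM=(440,136),jarS=(470,10),jarL=(411,-312),jarM=(425,-156),nL=(605,30),nM=(587,-257),nS=(593,248))
if __name__=="__main__":
  for n in("top","side"):
    im=cv2.imread(f"pics/{n}0.png");a,b,g=masks(im)
    for k,(x,y) in G.items():
        m=((a>130)|(b>138)|(b<120)) if k[0]!='n' else ((b>131)&(a<136))|(g<45)
        print(n,k,fit(n,m,x,y,CY[k]))
    u,v=np.int32(proj(n,(605,30,8)));print(np.c_[a[v,u:u+40:3],b[v,u:u+40:3],g[v,u:u+40:3]].tolist())
E
python3 meas.py
```

```text
top lidL (array([395.6, 316.9]), 0.95)
top lidM (array([445.7, 138.7]), 0.94)
top jarS (array([488.7,   9.3]), 0.91)
top jarL (array([ 413.1, -314.2]), 0.95)
top jarM (array([ 427.9, -157.1]), 0.96)
top nL (array([602.3,  29.7]), 0.79)
top nM (array([ 588.8, -257.5]), 0.6)
top nS (array([591.7, 244.5]), 0.72)
[[128, 128, 13], [128, 128, 11], [128, 128, 11], [128, 128, 12], [128, 128, 11], [127, 130, 103], [126, 130, 112], [126, 126, 112], [125, 129, 109], [125, 129, 114], [125, 129, 112], [125, 129, 109], [125, 129, 110], [125, 129, 110]]
side lidL (array([397.2, 314.6]), 0.91)
side lidM (array([447.2, 135.7]), 0.9)
side jarS (array([489.5,   8.8]), 0.9)
side jarL (array([ 413.7, -312.1]), 0.94)
side jarM (array([ 428.3, -156. ]), 0.92)
side nL (array([605.2,  25.7]), 1.04)
side nM (array([ 585.7, -260.1]), 1.01)
side nS (array([595. , 242.1]), 1.04)
[[128, 127, 54], [128, 127, 53], [128, 127, 52], [128, 127, 57], [126, 134, 110], [125, 133, 158], [125, 129, 169], [135, 114, 72], [137, 113, 73], [137, 112, 73], [137, 112, 73], [137, 111, 74], [138, 111, 73], [128, 124, 153]]
```

```bash
cat > ov.py <<'E'
from fit import *
import sys
def tile(im,n,x,y,circ,s=6,w=48,h=46):
    u,v=np.int32(np.round(proj(n,(x,y,10))))
    c=cv2.resize(im[v-h//2:v+h//2,u-w//2:u+w//2],None,fx=s,fy=s,interpolation=cv2.INTER_CUBIC)
    c=cv2.convertScaleAbs(c,alpha=1.4)
    for (d,z,col) in circ:
        P=np.array([(proj(n,(x+d/2*np.cos(a),y+d/2*np.sin(a),z))-(u-w//2,v-h//2)+.5)*s for a in TH])
        cv2.polylines(c,[np.int32(P)],True,col,1)
    return c
E
python3 - <<'E'
from ov import *
N=dict(nL=(605.4,28.5,77,65),nM=(587.5,-259,63,51),nS=(594.5,246,53,41))
R=[]
for n in("top","side"):
    im=cv2.imread(f"pics/{n}0.png")
    R.append(np.hstack([tile(im,n,x,y,[(do,20,(0,0,255)),(di,20,(0,255,0)),(di,8,(255,255,0))],s=5,w=52,h=56) for x,y,do,di in N.values()]))
cv2.imwrite("pics/ov1.png",np.vstack(R))
E
```

```text
(no output)
```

View pics/ov1.png

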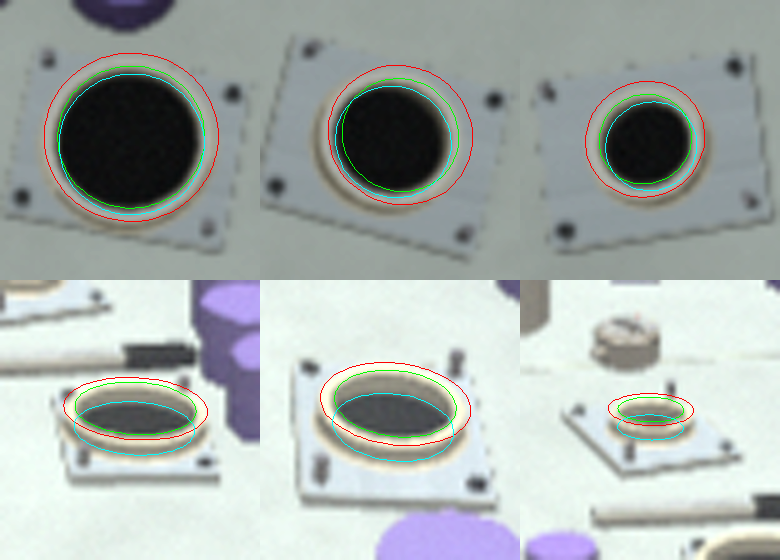

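```bash
cat > photo.py <<'E'
from fit import *
from scipy.optimize import minimize
S=4
def fillm(shape,o,n,x,y,ds,zs):
    m=np.zeros((shape[0]*S,shape[1]*S),np.uint8)
    P=np.float32([proj(n,(x+d/2*np.cos(a),y+d/2*np.sin(a),z)) for a in TH for d,z in zip(ds,zs)])
    cv2.fillPoly(m,[np.int32(np.round(((cv2.convexHull(P)[:,0]-o+.5)*S)*16))],1,shift=4);return m>0
def res(p,n,im,o,do,di,win):
    x,y=p[:2];sh=im.shape[:2];f=lambda ds,zs:fillm(sh,o,n,x,y,ds,zs)
    rim=f([do],[20]);out=f([do,do],[8,20]);ap=f([di],[20]);fl=f([p[2]],[8])
    lab=[ap&fl,ap&~fl,rim&~ap,out&~rim,~out]
    B=np.stack([cv2.GaussianBlur(cv2.resize(l.astype(np.float32),sh[::-1],interpolation=cv2.INTER_AREA),(0,0),.6)[win] for l in lab],1)
    Y=im[win].astype(float);c,*_=np.linalg.lstsq(B,Y,rcond=None);return ((Y-B@c)**2).mean()
def nest(n,im,x,y,do,di):
    u,v=np.int32(proj(n,(x,y,14)));w=36;o=np.array([u-w,v-w]);sub=im[v-w:v+w,u-w:u+w]
    win=np.zeros(sub.shape[:2],np.uint8)
    P=np.float32([proj(n,(x+(do/2+4)*np.cos(a),y+(do/2+4)*np.sin(a),z)) for a in TH for z in(8,20)])-o
    cv2.fillPoly(win,[np.int32(cv2.convexHull(P))],1)
    b=None
    for dp in(di,di-3):
        q=minimize(res,[x,y,dp],args=(n,sub,o,do,di,win>0),method="Nelder-Mead",options=dict(initial_simplex=[[x,y,dp],[x+4,y,dp],[x,y+4,dp],[x,y,dp-2]],maxiter=120))
        if b is None or q.fun<b.fun:b=q
    return np.round(b.x,1),round(b.fun,1)
if __name__=="__main__":
    for n in("top","side"):
        im=cv2.imread(f"pics/{n}0.png")
        for k,v in dict(nL=(605.4,29,77,65),nM=(587.5,-257.5,63,51),nS=(594.5,246,53,41)).items(): print(n,k,nest(n,im,*v))
E
time python3 photo.py
```

```text
Traceback (most recent call last):
  File "photo.py", line 27, in <module>
    for k,v in dict(nL=(605.4,29,77,65),nM=(587.5,-257.5,63,51),nS=(594.5,246,53,41)).items(): print(n,k,nest(n,im,*v))
                                                                                                         ~~~~^^^^^^^^^
  File "photo.py", line 18, in nest
    cv2.fillPoly(win,[np.int32(cv2.convexHull(P))],1)
                               ~~~~~~~~~~~~~~^^^
cv2.error: OpenCV(4.12.0) /io/opencv/modules/imgproc/src/convhull.cpp:143: error: (-215:Assertion failed) total >= 0 && (depth == CV_32F || depth == CV_32S) in function 'convexHull'


real	0m1.749s
user	0m2.067s
sys	0m0.247s
```

```bash
sed -i 's/convexHull(P))\],1)/convexHull(np.float32(P)))],1)/' photo.py; time python3 photo.py
```

```text
top nL (array([605.3,  30.4,  63.1]), np.float64(16.1))
top nM (array([ 586.8, -255.1,   50.1]), np.float64(17.2))
top nS (array([593.8, 246.6,  39.4]), np.float64(19.2))
side nL (array([604.6,  27. ,  64.6]), np.float64(255.2))
side nM (array([ 586.1, -258.7,   50.3]), np.float64(167.1))
side nS (array([592.9, 240.2,  38.5]), np.float64(161.7))
real	0m13.248s
user	0m13.749s
sys	0m0.160s
```

Call:
{"api": "move_arm", "payload": {"deltas": "0.5 -1 0 0 70;0.5 -1 0 0 70;0.5 -1 0 0 70;0.5 -1 0 0 70;0.5 -1 0 0 70;0.5 -1 0 0 70;0.5 -1 0 0 70", "force": 15}}

```text
time_s: 0.98
tcp_pos: [344.6, 345.0, 238.4]
eef_rot: [-0.0, 0.147, 0.989, -0.0]
wrist_force: [0.6, 0.2, 0.1]
opening: 70.2
finger_force: 0.0
```

Run:
```python
from h import *
print("glass",ray("top",(490,240),0),"crowd",ray("top",(271,131),49),ray("top",(212,120),49),ray("top",(411,131),49),"ring",ray("top",(449,240),0),"bin/box",ray("top",(170,180),0))
print({k:np.round(v,1) for k,v in r.state().items() if k in("tcp_pos","time_s","joint_positions")})
```

```text
glass [ 452.68438456 -447.64967889    0.        ] crowd [677.80852191  33.09238631  49.        ] [701.46735821 162.88071877  49.        ] [ 681.54798417 -270.34291976   49.        ] ring [ 451.25462959 -358.79766835    0.        ] bin/box [577.2561514  259.91353717   0.        ]
{'time_s': np.float64(1.0), 'joint_positions': array([ 0.7, -0.1,  2. ,  0. ,  1.2, -0.5]), 'tcp_pos': array([344.6, 345. , 238.4])}
```

Call:
{"api": "move_arm", "payload": {"deltas": "0.4827 -1 -0.35 0 70;0.4827 -1 -0.35 0 70;0.4827 -1 -0.35 0 70;0.4827 -1 -0.35 0 70;0.4827 -1 -0.35 0 70;0.4827 -1 -0.35 0 70;0.4827 -1 -0.35 0 70;0.4827 -1 -0.35 0 70"}}

```text
time_s: 1.98
tcp_pos: [488.9, 47.7, 133.6]
eef_rot: [-0.0, 0.145, 0.989, 0.0]
wrist_force: [-0.4, -0.4, -1.0]
opening: 69.8
finger_force: 0.0
```

Call:
{"api": "move_arm", "payload": {"deltas": "0 -0.1243 0 0 70;0 -0.1243 -0.1 0 70;0 -0.1243 -0.25 0 70;0 -0.1243 -0.38 0 70;0 -0.1243 -0.38 0 70;0 -0.1243 -0.38 0 70"}}

```text
time_s: 2.72
tcp_pos: [490.0, 10.2, 21.1]
eef_rot: [0.001, 0.145, 0.989, 0.0]
wrist_force: [-0.1, 0.5, 0.7]
opening: 69.9
finger_force: 0.0
```

```bash
cat > snap.py <<'E'
from h import *
import sys
for n in("top","side"):cv2.imwrite(f"pics/{n}{sys.argv[1]}.png",r.get_image(n))
E
python3 snap.py 1; python3 -c "
from h import *
T=[]
for n,h in (('top',60),('side',60)):
    im=cv2.imread(f'pics/{n}1.png');u,v=np.int32(proj(n,(489,9,40)))
    T.append(cv2.resize(im[v-60:v+60,u-60:u+60],None,fx=3.3,fy=3.3,interpolation=2))
cv2.imwrite('pics/v1.png',np.hstack(T))"
```

```text
(no output)
```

View pics/v1.png

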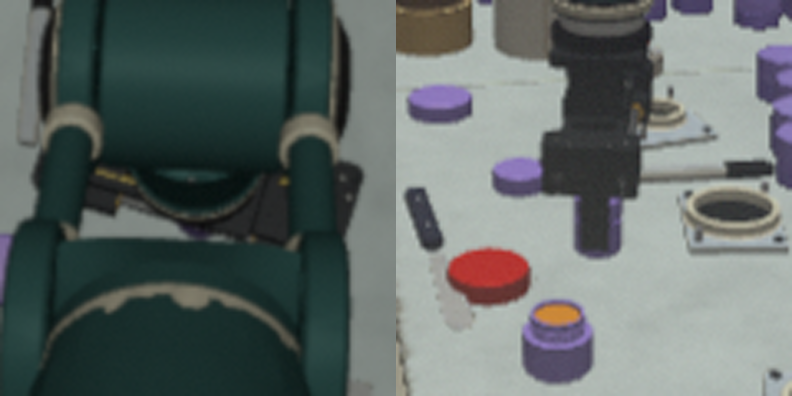

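The side view shows the near finger in front of the small jar, centred on it (finger at x≈597 of 575–622 in the crop). The arm hides the top view. I'm closing and lifting.

Call:
{"api": "move_arm", "payload": {"deltas": "0 0 0 0 30;0 0 0 0 30;0 0 0 0 30;0 0 0 0 30;0 0 0 0 30;0 0 0.1 0 30;0 0 0.25 0 30;0 0 0.25 0 30", "force": 15}}

```text
time_s: 3.82
tcp_pos: [492.2, 9.1, 98.2]
eef_rot: [0.004, 0.145, 0.989, 0.0]
wrist_force: [0.1, 0.4, -0.3]
opening: 37.6
finger_force: 15.0
```

Call:
{"api": "move_arm", "payload": {"deltas": "0.348 0.786 0 0 30;0.348 0.786 0 0 30;0.348 0.786 0 0 30;0.348 0.786 0 0 30;0.348 0.786 0 0 30;0.348 0.786 0 0 30;0.348 0.786 0 0 30"}}

```text
time_s: 4.7
tcp_pos: [592.1, 243.2, 93.6]
eef_rot: [-0.001, 0.146, 0.989, -0.001]
wrist_force: [-0.3, -0.4, -0.6]
opening: 37.6
finger_force: 15.0
```

```bash
python3 snap.py 2; python3 -c "
from h import *
T=[]
for n in ('top','side'):
    im=cv2.imread(f'pics/{n}2.png');u,v=np.int32(proj(n,(593,245,60)))
    T.append(cv2.resize(im[v-50:v+50,u-50:u+50],None,fx=4,fy=4,interpolation=2))
cv2.imwrite('pics/v2.png',np.hstack(T))
s=r.state();print(s['tcp_pos'],s['opening'])"
```

```text
[592.66733063 243.25356431  94.33479851] 37.61468565476825
```

View pics/v2.png

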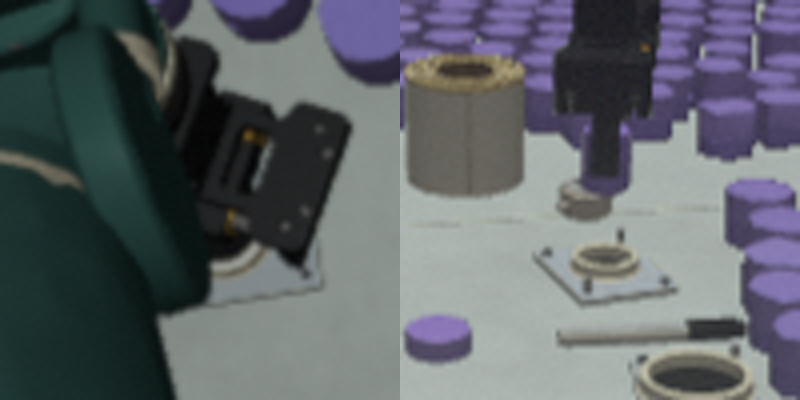

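```bash
python3 -c "
from h import *
s=r.state();print(s['tcp_pos'])
o=np.int32(proj('side',(593,245,60)))-50
x,y=592.7,243.3
for X in[(x,y-19,74),(x,y-19,77),(x-19,y,100),(x+19,y,100)]:print(X,np.round((proj('side',X)-o)*4,1))
im=cv2.imread('pics/side2.png');a=cv2.cvtColor(im,cv2.COLOR_BGR2LAB)[...,1]
print(a[o[1]+36:o[1]+54,o[0]+50]);
print(a[o[1]+42,o[0]+40:o[0]+65]);print(a[o[1]+44,o[0]+40:o[0]+65])"
```

```text
[592.66733063 243.25356431  94.33479851]
(592.7, 224.3, 74) [209.1 193.6]
(592.7, 224.3, 77) [209.2 189.9]
(573.7, 243.3, 100) [179.6 153.9]
(611.7, 243.3, 100) [228.5 151.2]
[127 128 129 127 129 128 126 131 135 137 136 138 134 130 128 128 128 127]
[124 123 124 124 124 130 135 131 127 128 126 128 127 127 132 136 137 132
 125 124 123 124 124 124 124]
[124 125 124 125 126 131 137 137 135 134 135 134 134 135 136 138 136 131
 125 124 124 124 124 125 124]
```

Call:
{"api": "move_arm", "payload": {"deltas": "0 0.003 0 0 30;0 0.003 0 0 30;0 0.003 -0.1 0 30;0 0.003 -0.17 0 30;0 0.003 -0.17 0 30;0 0.003 -0.17 0 30;0 0.003 -0.17 0 30"}}

```text
time_s: 5.68
tcp_pos: [594.3, 246.3, 44.9]
eef_rot: [0.001, 0.145, 0.989, 0.0]
wrist_force: [0.0, 0.3, -0.8]
opening: 37.6
finger_force: 15.0
```

Call:
{"api": "move_arm", "payload": {"deltas": "0 0 -0.015 0 30;0 0 -0.03 0 30;0 0 -0.045 0 30;0 0 -0.055 0 30;0 0 -0.055 0 30;0 0 -0.055 0 30"}}

```text
time_s: 6.42
tcp_pos: [593.3, 245.8, 28.0]
eef_rot: [-0.0, 0.145, 0.989, -0.0]
wrist_force: [-3.3, -0.6, 6.4]
opening: 37.4
finger_force: 15.0
```

Call:
{"api": "move_arm", "payload": {"deltas": "0 0 -0.004 0 30;0 0 -0.004 0 30;0 0 -0.004 0 30"}}

```text
time_s: 6.8
tcp_pos: [593.4, 245.9, 27.9]
eef_rot: [-0.0, 0.145, 0.989, -0.0]
wrist_force: [-5.4, -2.0, 11.0]
opening: 37.4
finger_force: 15.0
```

Call:
{"api": "move_arm", "payload": {"deltas": "0 0 0 0 58;0 0 0 0 58;0 0 0 0 58;0 0 0 0 58;0 0 0.1 0 58;0 0 0.3 0 58;0 0 0.35 0 58;0 0 0.35 0 70"}}

```text
time_s: 7.8
tcp_pos: [594.4, 246.2, 132.5]
eef_rot: [0.001, 0.145, 0.989, 0.001]
wrist_force: [0.4, -0.2, -1.3]
opening: 65.8
finger_force: 0.0
```

Call:
{"api": "move_arm", "payload": {"deltas": "-0.551 -1 0 0 70;-0.551 -1 0 0 70;-0.551 -1 0 0 70;-0.551 -1 0 0 70;-0.551 -1 0 0 70;-0.551 -1 0 0 70;-0.551 -1 0 0 70"}}

```text
time_s: 8.68
tcp_pos: [425.4, -55.1, 128.7]
eef_rot: [-0.002, 0.147, 0.989, 0.0]
wrist_force: [1.0, 0.1, -0.4]
opening: 69.7
finger_force: 0.0
```

```bash
python3 snap.py 3
python3 - <<'E'
from ov import *
s=r.state();print(s['tcp_pos'])
T=[]
for n in("top","side"):
    im=cv2.imread(f"pics/{n}3.png");T.append(tile(im,n,593.5,246,[(38,57,(0,255,0)),(53,20,(0,0,255))],s=7,w=56,h=64))
cv2.imwrite("pics/v3.png",np.hstack(T))
E
```

```text
[427.32853721 -53.74590869 129.62181684]
```

View pics/v3.png

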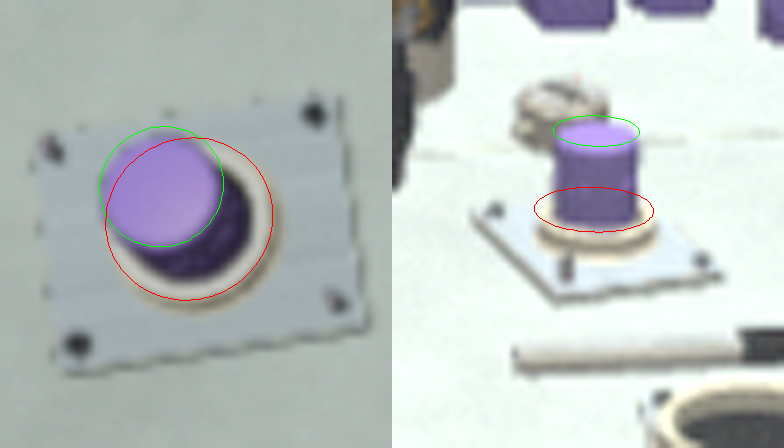

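The small jar stands in its nest: the top view shows it inside the collar and matching the predicted top circle. The side camera reads about 1 px low for everything. Next is the medium jar.

Call:
{"api": "move_arm", "payload": {"deltas": "0 -0.2 0 0 70;0 -0.343 0 0 70;0 -0.343 -0.1 0 70;0 -0.343 -0.25 0 70;0 -0.343 -0.3767 0 70;0 -0.343 -0.3767 0 70;0 -0.343 -0.3767 0 70;0 -0.343 -0.3767 0 70"}}

```text
time_s: 9.78
tcp_pos: [430.0, -157.4, 19.7]
eef_rot: [0.002, 0.145, 0.989, -0.0]
wrist_force: [0.3, -0.3, 0.2]
opening: 70.1
finger_force: 0.0
```

Call:
{"api": "move_arm", "payload": {"deltas": "0 0 0 0 40;0 0 0 0 40;0 0 0 0 40;0 0 0 0 40;0 0 0 0 40;0 0 0.05 0 40;0 0 0.15 0 40;0 0 0.25 0 40;0 0 0.25 0 40"}}

```text
time_s: 10.9
tcp_pos: [430.2, -158.0, 95.8]
eef_rot: [0.003, 0.145, 0.989, -0.001]
wrist_force: [0.1, -0.7, -1.2]
opening: 47.4
finger_force: 15.0
```

Call:
{"api": "move_arm", "payload": {"deltas": "0.15 -0.1 0 0 40;0.35 -0.22 0 0 40;0.5287 -0.3277 0 0 40;0.5287 -0.3277 0 0 40;0.5287 -0.3277 0 0 40;0.5287 -0.3277 -0.08 0 40;0.5287 -0.3277 -0.17 0 40;0.5287 -0.3277 -0.17 0 40;0.5287 -0.3277 -0.17 0 40;0.5287 -0.3277 -0.17 0 40"}}

```text
time_s: 12.15
tcp_pos: [587.2, -255.5, 43.5]
eef_rot: [0.001, 0.145, 0.989, -0.0]
wrist_force: [1.0, -0.5, -0.6]
opening: 47.4
finger_force: 15.0
```

Call:
{"api": "move_arm", "payload": {"deltas": "0 0 -0.015 0 40;0 0 -0.03 0 40;0 0 -0.045 0 40;0 0 -0.055 0 40;0 0 -0.055 0 40;0 0 -0.055 0 40"}}

```text
time_s: 12.9
tcp_pos: [587.1, -255.6, 26.5]
eef_rot: [0.0, 0.145, 0.989, -0.0]
wrist_force: [-1.2, 0.6, 5.1]
opening: 47.3
finger_force: 15.0
```

Call:
{"api": "move_arm", "payload": {"deltas": "0 0 -0.004 0 40;0 0 -0.004 0 40;0 0 -0.004 0 66;0 0 -0.004 0 66;0 0 -0.004 0 66;0 0 -0.004 0 66;0 0 0.1 0 66;0 0 0.3 0 66;0 0 0.35 0 84;0 0 0.35 0 84"}}

```text
time_s: 14.15
tcp_pos: [587.6, -255.7, 131.9]
eef_rot: [0.001, 0.145, 0.989, -0.0]
wrist_force: [-0.4, 0.6, 0.0]
opening: 83.2
finger_force: 0.0
```

Call:
{"api": "move_arm", "payload": {"deltas": "-0.2 -0.07 0 0 82;-0.4 -0.14 0 0 82;-0.578 -0.1956 0 0 82;-0.578 -0.1956 0 0 82;-0.578 -0.1956 -0.1 0 82;-0.578 -0.1956 -0.25 0 82;-0.578 -0.1956 -0.375 0 82;-0.578 -0.1956 -0.375 0 82;-0.578 -0.1956 -0.375 0 82;-0.578 -0.1956 -0.375 0 82"}}

```text
time_s: 15.4
tcp_pos: [414.9, -314.9, 19.6]
eef_rot: [0.001, 0.145, 0.989, -0.001]
wrist_force: [0.4, -0.6, -0.2]
opening: 82.2
finger_force: 0.0
```

Call:
{"api": "move_arm", "payload": {"deltas": "0 0 0 0 54;0 0 0 0 54;0 0 0 0 54;0 0 0 0 54;0 0 0 0 54;0 0 0.05 0 54;0 0 0.15 0 54;0 0 0.3 0 54;0 0 0.3 0 54", "force": 20}}

```text
time_s: 16.52
tcp_pos: [415.9, -316.2, 112.5]
eef_rot: [0.004, 0.145, 0.989, -0.002]
wrist_force: [-0.1, -0.8, -0.8]
opening: 61.1
finger_force: 20.0
```

Call:
{"api": "move_arm", "payload": {"deltas": "0.08 0.15 0 0 54;0.16 0.3 0 0 54;0.24 0.45 0 0 54;0.32 0.6 0 0 54;0.32 0.6 0 0 54"}}

```text
time_s: 17.15
tcp_pos: [509.6, -131.1, 107.0]
eef_rot: [-0.001, 0.143, 0.99, 0.0]
wrist_force: [-1.2, 0.6, -1.0]
opening: 61.2
finger_force: 20.0
```

Call:
{"api": "move_arm", "payload": {"deltas": "0.1 0.18 0 0 54;0.2 0.36 0 0 54;0.3197 0.5477 0 0 54;0.3197 0.5477 0 0 54;0.3197 0.5477 0 0 54;0.3197 0.5477 -0.1 0 54;0.3197 0.5477 -0.2133 0 54;0.3197 0.5477 -0.2133 0 54;0.3197 0.5477 -0.2133 0 54;0.3197 0.5477 -0.2133 0 54"}}

```text
time_s: 18.4
tcp_pos: [606.4, 29.7, 45.8]
eef_rot: [0.001, 0.146, 0.989, 0.0]
wrist_force: [0.3, -0.4, -0.6]
opening: 61.3
finger_force: 20.0
```

Call:
{"api": "move_arm", "payload": {"deltas": "0 0 -0.015 0 54;0 0 -0.03 0 54;0 0 -0.045 0 54;0 0 -0.0617 0 54;0 0 -0.0617 0 54;0 0 -0.0617 0 54"}}

```text
time_s: 19.15
tcp_pos: [605.8, 30.2, 26.6]
eef_rot: [0.0, 0.145, 0.989, -0.0]
wrist_force: [-2.0, 0.2, 6.1]
opening: 60.9
finger_force: 20.0
```

Call:
{"api": "move_arm", "payload": {"deltas": "0 0 -0.004 0 54;0 0 -0.004 0 54;0 0 -0.004 0 80;0 0 -0.004 0 80;0 0 -0.004 0 80;0 0 -0.004 0 80;0 0 0.1 0 80;0 0 0.3 0 80;0 0 0.35 0 80;0 0 0.35 0 80"}}

```text
time_s: 20.4
tcp_pos: [606.2, 30.3, 131.8]
eef_rot: [0.001, 0.145, 0.989, 0.0]
wrist_force: [0.1, -0.1, -0.5]
opening: 80.0
finger_force: 0.0
```

Call:
{"api": "move_arm", "payload": {"deltas": "-0.25 0.12 0 0 80;-0.5302 0.25 0 0 70;-0.5302 0.3607 0 0 70;-0.5302 0.3607 0 0 70;-0.5302 0.3607 0 0 70"}}

```text
time_s: 21.02
tcp_pos: [445.1, 138.5, 129.1]
eef_rot: [-0.001, 0.144, 0.99, -0.001]
wrist_force: [0.2, -0.2, -0.4]
opening: 69.9
finger_force: 0.0
```

```bash
python3 snap.py 4
python3 - <<'E'
from ov import *
s=r.state();print(s['tcp_pos'])
T=[]
for n in("top","side"):
    im=cv2.imread(f"pics/{n}4.png");T.append(np.hstack([tile(im,n,*p,[(d,52,(0,255,0)),(o,20,(0,0,255))],s=6,w=60,h=48) for p,d,o in(((605.2,30.3),51,77),((586.7,-255.3),37,63))]))
cv2.imwrite("pics/v4.png",np.vstack(T))
E
```

```text
[446.68380498 137.89933442 129.85063548]
```

View pics/v4.png

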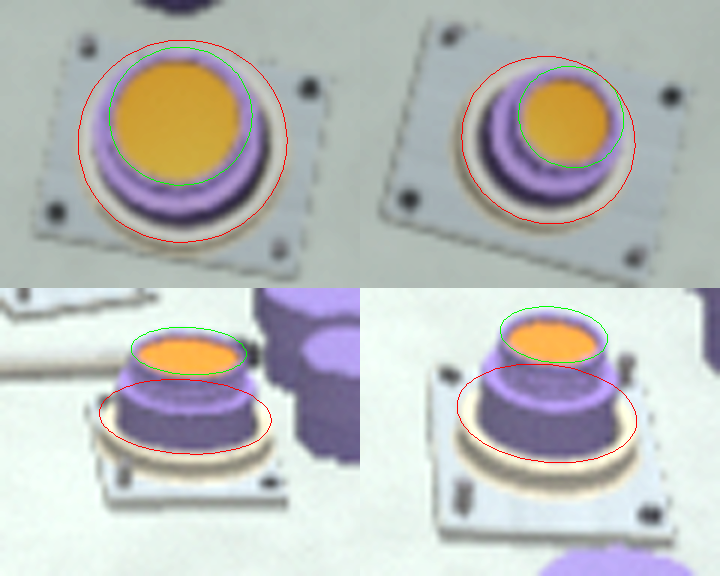

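Both open jars stand inside their collars. Balm centres in the tiles are (175,121) large and (566,118) medium, within about 2 mm of the prediction. Next is the medium lid.

Call:
{"api": "move_arm", "payload": {"deltas": "0 0 -0.15 0 70;0 0 -0.3 0 70;0 0 -0.38 0 70;0 0 -0.4177 0 70;0 0 -0.4177 0 70;0 0 -0.4177 0 70"}}

```text
time_s: 21.88
tcp_pos: [447.6, 138.5, 6.2]
eef_rot: [0.001, 0.146, 0.989, 0.0]
wrist_force: [-0.4, -1.0, 0.6]
opening: 69.8
finger_force: 0.0
```

Call:
{"api": "move_arm", "payload": {"deltas": "0 0 0 0 40;0 0 0 0 40;0 0 0 0 40;0 0 0 0 40;0 0 0 0 40;0 0 0.1 0 40;0 0 0.25 0 40;0 0 0.4 0 40;0 0 0.4 0 40", "force": 15}}

```text
time_s: 23.0
tcp_pos: [449.3, 139.3, 129.1]
eef_rot: [0.004, 0.145, 0.989, 0.002]
wrist_force: [0.8, 0.6, -0.3]
opening: 47.1
finger_force: 15.0
```

Call:
{"api": "move_arm", "payload": {"deltas": "0.06 -0.17 0 0 40;0.12 -0.34 0 0 40;0.18 -0.5 0 0 40;0.2343 -0.65 0 0 40;0.2343 -0.65 0 0 40"}}

```text
time_s: 23.62
tcp_pos: [516.4, -59.0, 123.6]
eef_rot: [-0.001, 0.147, 0.989, -0.0]
wrist_force: [0.3, 0.5, 0.1]
opening: 47.0
finger_force: 15.0
```

Call:
{"api": "move_arm", "payload": {"deltas": "0.06 -0.17 0 0 40;0.12 -0.34 0 0 40;0.18 -0.5 0 0 40;0.2343 -0.6627 0 0 40;0.2343 -0.6627 0 0 40;0.2343 -0.6627 0 0 40;0.2343 -0.6627 -0.1 0 40;0.2343 -0.6627 -0.19 0 40;0.2343 -0.6627 -0.19 0 40;0.2343 -0.6627 -0.19 0 40"}}

```text
time_s: 24.88
tcp_pos: [586.9, -254.1, 68.8]
eef_rot: [0.0, 0.145, 0.989, 0.0]
wrist_force: [0.2, -0.3, 1.5]
opening: 47.0
finger_force: 15.0
```

Call:
{"api": "move_arm", "payload": {"deltas": "0 0 -0.015 0 40;0 0 -0.03 0 40;0 0 -0.045 0 40;0 0 -0.06 0 40;0 0 -0.07 0 40;0 0 -0.07 0 40;0 0 -0.07 0 40"}}

```text
time_s: 25.75
tcp_pos: [586.8, -255.4, 47.2]
eef_rot: [0.0, 0.145, 0.989, -0.0]
wrist_force: [1.9, -0.8, -0.2]
opening: 47.0
finger_force: 15.0
```

Call:
{"api": "move_arm", "payload": {"deltas": "0 0 -0.006 0 40;0 0 -0.012 0 40;0 0 -0.015 0 40;0 0 -0.015 0 40;0 0 -0.015 0 40"}}

```text
time_s: 26.38
tcp_pos: [587.3, -255.5, 44.8]
eef_rot: [0.001, 0.145, 0.989, -0.0]
wrist_force: [-3.4, 1.7, 9.1]
opening: 47.2
finger_force: 15.0
```

Call:
{"api": "move_arm", "payload": {"deltas": "0 0 -0.003 0 40;0 0 -0.003 0 40;0 0 0 0 64;0 0 0 0 64;0 0 0 0 64;0 0 0 0 64;0 0 0.08 0 64;0 0 0.28 0 64;0 0 0.28 0 82;0 0 0.28 0 82"}}

```text
time_s: 27.62
tcp_pos: [586.6, -255.3, 126.6]
eef_rot: [0.0, 0.145, 0.989, -0.0]
wrist_force: [-0.0, 0.5, 0.3]
opening: 81.2
finger_force: 0.0
```

Call:
{"api": "move_arm", "payload": {"deltas": "-0.15 0.2 0 0 82;-0.25 0.4 0 0 82;-0.32 0.6 0 0 82;-0.32 0.8 0 0 82;-0.32 0.98 0 0 82;-0.32 0.98 0 0 82"}}

```text
time_s: 28.38
tcp_pos: [488.5, 42.0, 124.6]
eef_rot: [-0.002, 0.143, 0.99, -0.0]
wrist_force: [0.3, -0.8, 0.6]
opening: 82.0
finger_force: 0.0
```

```bash
python3 snap.py 5
python3 - <<'E'
from ov import *
s=r.state();print(s['tcp_pos'])
T=[]
for n in("top","side"):
    im=cv2.imread(f"pics/{n}5.png");T.append(np.hstack([tile(im,n,*p,[(d,z,(0,255,0)),(o,z2,(0,0,255))],s=6,w=60,h=48) for p,d,z,o,z2 in(((396,316.7),62,18,62,0),((586.7,-255.3),48,57,63,20))]))
    a,b,g=masks(im);m=(a>130)|(b<120)
    print(n,fit(n,m,396,316.7,CY["lidL"]))
cv2.imwrite("pics/v5.png",np.vstack(T))
E
```

```text
[489.40358149  39.34621158 125.06788323]
top (array([395.7, 317. ]), 0.94)
side (array([397.5, 314.4]), 0.9)
```

View pics/v5.png

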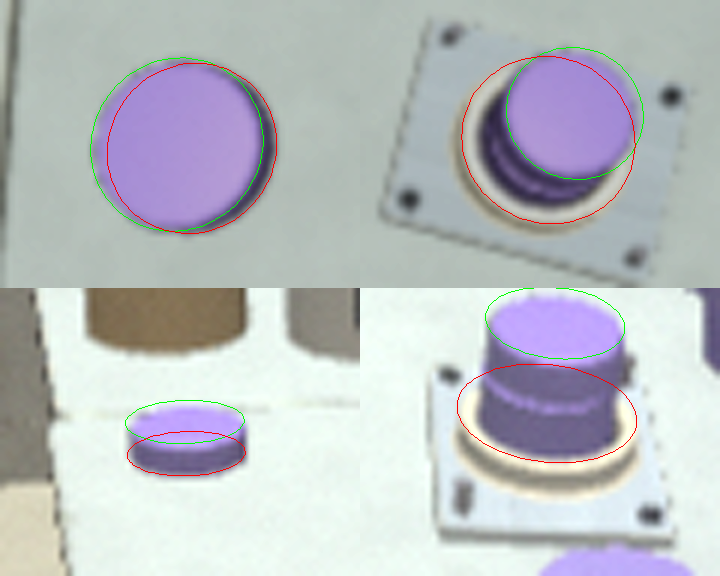

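The medium lid sits level and home on its jar, with a thin seam at the right height. The large lid at about (396, 316.5) mm has not moved and is next.

Call:
{"api": "move_arm", "payload": {"deltas": "-0.08 0.2 0 0 82;-0.15 0.4 0 0 82;-0.22 0.6 0 0 82;-0.3 0.8 0 0 82;-0.3157 0.9257 0 0 82;-0.3157 0.9257 0 0 82;-0.3157 0.9257 -0.15 0 82;-0.3157 0.9257 -0.3 0 82;-0.3157 0.9257 -0.37 0 82;-0.3157 0.9257 -0.405 0 82;-0.3157 0.9257 -0.405 0 82;-0.3157 0.9257 -0.405 0 82"}}

```text
time_s: 29.98
tcp_pos: [397.2, 316.4, 6.2]
eef_rot: [0.001, 0.146, 0.989, 0.001]
wrist_force: [0.0, -0.1, 0.1]
opening: 81.7
finger_force: 0.0
```

Call:
{"api": "move_arm", "payload": {"deltas": "0 0 0 0 54;0 0 0 0 54;0 0 0 0 54;0 0 0 0 54;0 0 0 0 54;0 0 0.1 0 54;0 0 0.25 0 54;0 0 0.4 0 54;0 0 0.4 0 54"}}

```text
time_s: 31.1
tcp_pos: [398.5, 318.4, 129.2]
eef_rot: [0.003, 0.145, 0.989, 0.003]
wrist_force: [0.2, 0.7, -0.7]
opening: 61.9
finger_force: 15.0
```

Call:
{"api": "move_arm", "payload": {"deltas": "0.12 -0.16 0 0 54;0.24 -0.32 0 0 54;0.36 -0.49 0 0 54;0.48 -0.65 0 0 54;0.59 -0.81 0 0 54;0.698 -0.9527 0 0 54;0.698 -0.9527 0 0 54;0.698 -0.9527 0 0 54;0.698 -0.9527 -0.1 0 54;0.698 -0.9527 -0.19 0 54;0.698 -0.9527 -0.19 0 54;0.698 -0.9527 -0.19 0 54"}}

```text
time_s: 32.6
tcp_pos: [605.2, 31.7, 68.7]
eef_rot: [0.0, 0.145, 0.989, 0.0]
wrist_force: [-0.3, 0.1, -0.2]
opening: 62.0
finger_force: 15.0
```

Call:
{"api": "move_arm", "payload": {"deltas": "0 0 -0.015 0 54;0 0 -0.03 0 54;0 0 -0.045 0 54;0 0 -0.06 0 54;0 0 -0.07 0 54;0 0 -0.07 0 54;0 0 -0.07 0 54"}}

```text
time_s: 33.48
tcp_pos: [605.5, 30.5, 47.2]
eef_rot: [0.0, 0.145, 0.989, 0.0]
wrist_force: [-0.2, 0.4, 0.2]
opening: 62.0
finger_force: 15.0
```

Call:
{"api": "move_arm", "payload": {"deltas": "0 0 -0.006 0 54;0 0 -0.012 0 54;0 0 -0.015 0 54;0 0 -0.015 0 54;0 0 -0.015 0 54"}}

```text
time_s: 34.1
tcp_pos: [605.8, 30.6, 44.8]
eef_rot: [0.0, 0.145, 0.989, 0.0]
wrist_force: [-4.5, -0.4, 12.1]
opening: 62.0
finger_force: 15.0
```

Home, at the same height and a similar force to the medium lid. I'm releasing and backing off.

Call:
{"api": "move_arm", "payload": {"deltas": "0 0 -0.003 0 54;0 0 -0.003 0 54;0 0 0 0 82;0 0 0 0 82;0 0 0 0 82;0 0 0 0 82;0 0 0.08 0 82;0 0 0.28 0 82;0 0 0.4 0 82;0 0 0.4 0 82"}}

```text
time_s: 35.35
tcp_pos: [608.3, 30.6, 166.8]
eef_rot: [0.004, 0.145, 0.989, 0.001]
wrist_force: [0.6, 0.0, 0.4]
opening: 82.3
finger_force: 0.0
```

Call:
{"api": "move_arm", "payload": {"deltas": "-0.2 0 0.1 0 82;-0.4 0 0.1 0 82;-0.6 0 0.1 0 82;-0.7 0 0.1 0 82;-0.7 0 0.1 0 82;-0.7 0 0.1 0 82"}}

```text
time_s: 36.1
tcp_pos: [396.0, 30.6, 192.2]
eef_rot: [0.0, 0.145, 0.989, -0.0]
wrist_force: [0.3, -0.1, -0.6]
opening: 82.1
finger_force: 0.0
```

```bash
python3 snap.py 6
python3 - <<'E'
from ov import *
T=[]
for n in("top","side"):
    im=cv2.imread(f"pics/{n}6.png");T.append(np.hstack([tile(im,n,*p,[(d,57,(0,255,0))],s=5,w=50,h=56) for p,d in(((605.2,30.3),62),((586.7,-255.3),48),((593.5,246),38))]))
cv2.imwrite("pics/v6.png",np.vstack(T))
E
```

```text
(no output)
```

View pics/v6.png

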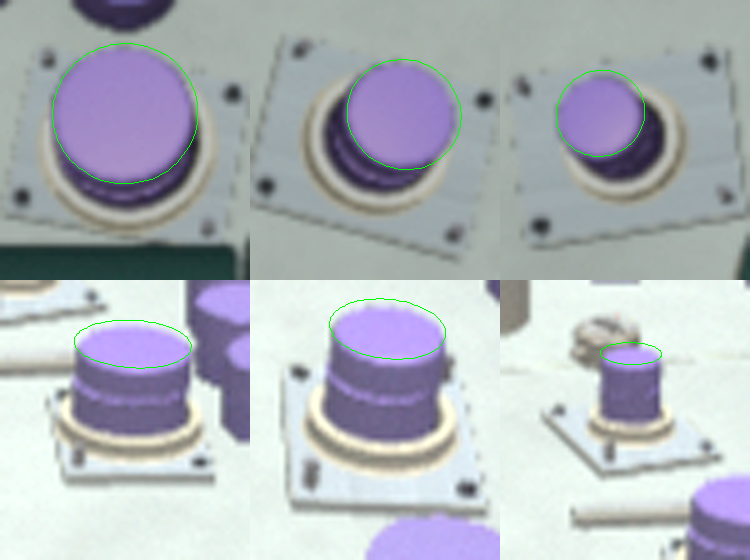

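All three jars stand seated and closed in the top and side views, level, with their top circles matching the prediction. I'm handing in.

```bash
python3 -c "
from workcell import r
print(r.close_job())"
```

```text
the job is handed in; nothing more can be done
None
```

The job is handed in at about 36 s of the 122 s allowed: the final pictures show all three jars seated in their matching nests, both open jars closed with their own lids, and the gripper clear; the hand-in call returned no verdict.

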